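# Lock the deep impact socket onto its slanted rack stud

### The arm

A 6-joint arm with a two-finger parallel gripper is mounted at the origin on a cart in front of the work surface, level with it; the furniture and walls round the work are solid. World frame = base frame: x ahead of the robot, y to its left, z up, the work surface at z = 0. Lengths are in mm, angles in rad, forces in N, time in s.
With the tool pointing down it reaches from about 250 to 775 mm from the base axis. Payload 4 kg.
Tool frame: the origin (TCP) lies between the finger pads; the fingertips stand 8 mm ahead of it and the grasp point (between the pads) lies 11 mm behind it; z points along the fingers, y is the line along which they close (so a half turn about z gives the same grasp; the last joint's range is limited). The gripper opens to 85 mm and grips with 20 to 120 N. Pads are 22 mm wide; open, the fingers measure 114 mm over their backs; the gripper's body (76 mm by 85 mm) begins 54 mm behind the grasp point. The pads swing forward as they close: fully open they stand 13 mm farther back than shut.
Start: joints at [1.067, 0.087, 1.371, -0, 1.684, -0.103], TCP at [214.595, 506.425, 239.341] pointing down, gripper open.
Joint ranges: [-3.1, 3.1], [-0.76, 2.03], [0.27, 2.55], [-1.08, 4.22], [0.17, 2.65], [-2.57, 2.57]. Speed limits (rad/s): [2.79, 2.79, 3.14, 3.14, 3.14, 3.14].

### API

Orientations are given as a unit quaternion [w, x, y, z].
In Python, from station import monitor, vision, workorder gives the robot as it stands. The module is installed in compiled form; this text tells all that it offers.
- The arm moves only by the tool servo_tool, never from a script. Its argument "targets" is a list of rows, each an object of numbers: "tx", "ty", "tz": the shift along the world's x, y, z as a fraction of full scale; "ax", "ay", "az": the turn, a rotation vector about the world's x, y, z as a fraction of full scale; "fingers": the closure, from 0 (fully open) to 1 (shut). A call has 1 to 12 rows; each row shifts and turns the commanded pose from where the row before left it; what a row does not reach is not made up. Full scale, the value 1, is 30 cm for a shift and 90 degrees for a turn. A row lasts 1/10 s, in which the tool goes at most 50 mm and 8.59 degrees, less where a joint would pass 70% of its speed; a pose out of reach is approached as far as the arm can. A call with a number of a shift or a turn outside -1 to 1 is refused whole. A call with a gripper value outside its range is refused whole. The fingers move at their own pace and stop on an object; the grip force is fixed at half the most. Time passes only in rows, so rows that do not move let the fingers close. It gives the time, the measured TCP pose, the force, the opening and the grip force at its end, in the units of the state.
- monitor.read_state(): the state, without advancing time (a new reading comes with each control period).
- vision.capture(name): name is "scene" or "top" or "wrist"; returns a dict with "pixels" (480x640x3 uint8, blue, green, red), "K" (3x3 intrinsics, pixels), "dist" ([k1, k2, p1, p2, k3] as OpenCV has them; the pictures are not rectified), "rvec" (rotation vector, rad) and "tvec" (3), from world to camera coordinates, as OpenCV has them; the wrist camera has in their place "mount" (4x4, takes a point from camera to tool coordinates, whose origin is the TCP and whose axes are the flange's). Camera axes: x right, y down, z forward; pixel columns grow to the right and rows downward; lengths in mm; the calibration is good to about 2 mm. A picture is of the moment at which its call begins: read the wrist's pose just before it. There is no depth.
- workorder.close_job(): hands the job in; it is judged then, once.
The state is a dict: "t": time; "joint_positions": joint angles; "joint_velocities": joint speeds; "joint_efforts": joint torques, N m; "tcp_pos": TCP position; "orientation": TCP orientation; "force": force on the tool from outside, world axes, zero at the start; "torque": the same for the moment, N m; "grip_width": opening from 0.0 (shut) to 1.0 (fully open); "finger_force": force on a finger pad.
Only numpy, scipy, OpenCV 4.12 (cv2) and the standard library are available. Lean on these libraries where they do the work, as an engineer would, in place of code of your own. Each camera call takes 0.05 s, during which the arm holds its last target. There are 200 camera calls.

### The job

Put the deep impact socket back on its place in the socket rack: stand it up, slide it drive end first along the empty slanted square stud until it is fully home, feeling gently for the turn at which the square goes in (ramming it would burr the stud), then twist it clockwise (looking down onto the stud) about an eighth of a turn, as far as it goes, so that the stud locks, and let go. Leave the spray can, the tape measure and the screwdriver where they are.

Things in the scene. Friction and masses are not known exactly. Their poses are not given: they have to be found in the camera images.
- socket: Deep impact socket: black steel cylinder 50 mm across, 100 mm long, 0.5 kg, orange ring near its drive end. Origin: centre of the flat drive-end face, which has a square hole 20.2 mm wide and 32 mm deep, sides parallel to the socket's x and y axes (same after a quarter turn). z axis: along the socket from the drive end to the open end. It starts lying on its side and can roll.
- socket_mouth (a point): Centre of the socket's open end, with the wide hexagon, 100 mm from the drive end. Stood on its drive end, the socket rights itself if let go less than about 20 degrees from upright.
- rack: Red sloping sheet-steel socket rack, fixed, 300 mm wide, 90 mm high, with twist-lock studs. Two smaller sockets sit fixed 86 and 172 mm right of the empty stud, rising 54 and 50 mm above the seat plane, 40 and 34 mm across. Origin: under its middle; y along its width.
- stud_seat (a point): Foot of the empty steel stud at the left end of the rack: centre of its round flange, on which the drive end rests, about 65 mm above the bench. z axis: along the stud, up, leaning 35 degrees from vertical to the robot's side. x, y: directions of the stud's sides when it is fully unlocked; they do not turn with it. Stud 19 mm square, 26 mm long, last 3 mm tapered to 15 mm.
- tape_measure: Yellow tape measure, 38 x 97 x 66 mm, standing in front of the rack. Origin: centre of its underside. Bystander.
- screwdriver: Blue screwdriver lying on the bench beyond the socket, 214 mm long, 31 mm thick, along its own y axis. Origin: under its middle. Bystander.
- spray_can: Red spray can with yellow cap, standing, 58 mm across, 222 mm tall, behind the rack. Origin: centre of its foot. Bystander.
- clip_mark (a point): Point on the stud's axis, 11 mm above the seat, where its lock ball sits. The stud turns stiffly (0.35 N m), stays put, and has stops at 0 (unlocked) and 0.785 rad clockwise (locked, ball 2.4 mm out, in a recess of the square hole). It starts turned 0.1 to 0.5 rad clockwise: how far is not measured, feel or look for it. Past 0.6 rad it takes no socket; half on, it cannot lock.
Mind the look-alikes: they are no part of the job. Of the things shaped like the socket, the black one is meant.

How it is judged (in metres and radians):
On the way:
1. the socket is pressed home on the stud while the stud is still unlocked (z of socket in the frame of stud_seat below 0.004 m and distance between socket and stud_seat below 0.006 m and angle between the z axis of socket and the z axis of stud_seat, either way round below 0.08 rad and (angle between the x axis of socket and the x axis of stud_seat, either way round below 0.6 rad or angle between the x axis of socket and the x axis of stud_seat, either way round above 0.97 rad)), for 0.1 s.
At the end, for the whole second after the job is handed in: The socket's drive-end face rests on the stud's flange (within 4 mm along the stud, centres within 6 mm, axes within 0.08 rad), it is twisted to the stud's locked position (its sides of the square at 45 degrees, give or take 8, to the unlocked directions), and it is at rest (z of socket in the frame of stud_seat below 0.004 m and distance between socket and stud_seat below 0.006 m and angle between the z axis of socket and the z axis of stud_seat, either way round below 0.08 rad and angle between the x axis of socket and the x axis of stud_seat, either way round between 0.64 and 0.93 rad and linear speed of socket below 0.02 m/s); the robot touches nothing.
It fails at once if the spray can is pushed more than 40 mm or tipped (distance of spray_can from where it was at the start of the episode above 0.04 m or angle between spray_can's own z axis and vertical above 0.5 rad).
It fails at once if the tape measure is pushed more than 40 mm (distance of tape_measure from where it was at the start of the episode above 0.04 m).
It fails at once if the screwdriver is pushed more than 40 mm (distance of screwdriver from where it was at the start of the episode above 0.04 m).
It fails at once if the socket is rammed against the rack or stud with over 80 N before it is home (contact force between socket and rack above 80 N and z of socket in the frame of stud_seat above 0.008 m).
It also fails if it takes over 64 s, if anything falls off the work surface, if the arm or the gripper's body presses on something with over 40 N, if the wrist force passes 120 N, or if a joint passes its speed limit or range.

## Working session

There is one attempt and no reset: what is moved stays moved. The work goes in short steps, Python scripts to look and compute and a tool call to move; the robot and the scene stay as the last step left them, time stands still between calls to the robot, and variables do not carry over. Pictures are saved under pics/ and viewed, at most 10 in all, crops included, and the job is handed in when it is done.

Besides the shell and the picture viewer there is one more tool, called after "Call:" as a command line: name --argument value ..., lists and objects as JSON in quotes. servo_tool: Moves the arm, as the interface text tells. Shift numbers are shares of 30 cm and turn numbers shares of 90 degrees, none past 1 either way. Its arguments: {"type":"object","properties":{"targets":{"type":"array","items":{"type":"object","properties":{"tx":{"type":"number"},"ty":{"type":"number"},"tz":{"type":"number"},"ax":{"type":"number"},"ay":{"type":"number"},"az":{"type":"number"},"fingers":{"type":"number"}}}}},"required":["targets"]}

```bash
mkdir -p pics; cat > h.py <<'E'
import numpy as np,cv2,pickle
from station import monitor,vision,workorder
from scipy.spatial.transform import Rotation as R
def q2R(q): return R.from_quat([q[1],q[2],q[3],q[0]])
def cap(n):
    s=monitor.read_state(); c=vision.capture(n)
    if n=='wrist':
        M=np.eye(4);M[:3,:3]=q2R(s['orientation']).as_matrix();M[:3,3]=s['tcp_pos'];M=M@np.array(c['mount']);W=np.linalg.inv(M)
    else:
        W=np.eye(4);W[:3,:3]=cv2.Rodrigues(np.array(c['rvec'],float))[0];W[:3,3]=np.ravel(c['tvec'])
    c['W']=W; c['K']=np.array(c['K'],float);c['dist']=np.array(c['dist'],float);c['name']=n; return c
def ray(c,uv):
    p=cv2.undistortPoints(np.array(uv,float).reshape(-1,1,2),c['K'],c['dist']).reshape(-1,2)
    Ri=c['W'][:3,:3].T; o=-Ri@c['W'][:3,3]
    d=np.c_[p,np.ones(len(p))]@Ri.T
    return o,d/np.linalg.norm(d,axis=1)[:,None]
def plane(c,uv,z):
    o,d=ray(c,uv); return o+d*((z-o[2])/d[:,2])[:,None]
def tri(c1,u1,c2,u2):
    o1,d1=ray(c1,u1);o2,d2=ray(c2,u2);out=[]
    for a,b in zip(d1,d2):
        t=np.linalg.lstsq(np.c_[a,-b],o2-o1,rcond=None)[0];p=o1+t[0]*a;q=o2+t[1]*b
        out.append(np.r_[(p+q)/2,np.linalg.norm(p-q)])
    return np.array(out)
def proj(c,P):
    return cv2.projectPoints(np.array(P,float).reshape(-1,1,3),cv2.Rodrigues(c['W'][:3,:3])[0],c['W'][:3,3],c['K'],c['dist'])[0].reshape(-1,2)
def save(c,f): pickle.dump(c,open(f,'wb'))
def load(f): return pickle.load(open(f,'rb'))
E
python3 - <<'E'
from h import *
for n in ('scene','top'):
    c=cap(n);save(c,n+'.pkl');cv2.imwrite(f'pics/{n}.png',c['pixels'])
print({k:np.round(v,3) if not np.isscalar(v) else v for k,v in monitor.read_state().items()})
E
```

```text
{'t': 0.1, 'joint_positions': array([ 1.067,  0.088,  1.372, -0.   ,  1.684, -0.103]), 'joint_velocities': array([ 0.001, -0.002, -0.002,  0.001,  0.001,  0.   ]), 'joint_efforts': array([ 2.0000e-03, -3.5301e+01, -3.1422e+01, -0.0000e+00,  8.0000e-03,
       -0.0000e+00]), 'tcp_pos': array([214.391, 506.008, 238.231]), 'orientation': array([-0.   ,  0.199,  0.98 , -0.001]), 'force': array([-0.407, -0.316,  0.106]), 'torque': array([-0.033, -0.006, -0.002]), 'finger_force': 0.0, 'grip_width': 0.9978174026225429}
```

View pics/scene.png

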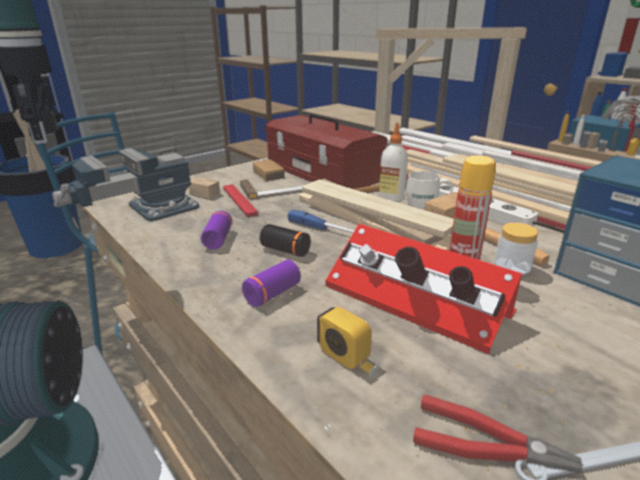

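View pics/top.png

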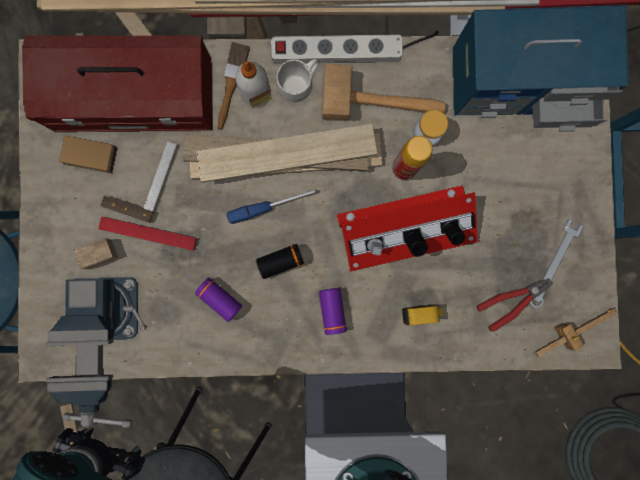

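The candidates are the black cylinder with an orange ring (scene 285,239; top 278,261) and two purple look-alikes (top 217,299 and 333,311). I choose the black one. The empty stud is at scene (368,254), top (376,246). Next I'll check both in close crops.

```bash
python3 - <<'E'
from h import *
s=load('scene.pkl');t=load('top.pkl')
def crop(c,u,v,w=66,h=50): 
    return cv2.resize(c['pixels'][v-h//2:v+h//2,u-w//2:u+w//2],(396,300),interpolation=cv2.INTER_CUBIC)
im=np.vstack([np.hstack([crop(s,285,239),crop(t,278,261)]),np.hstack([crop(s,368,254),crop(t,376,246)])])
cv2.imwrite('pics/c1.png',im)
def cen(m):
    n,l,st,ce=cv2.connectedComponentsWithStats(m.astype(np.uint8));return [(tuple(np.round(ce[i],1)),st[i,4],tuple(st[i,:4])) for i in range(1,n) if st[i,4]>12]
for c,(x0,y0,x1,y1) in ((s,(255,215,315,262)),(t,(250,237,305,282))):
    b=c['pixels'][y0:y1,x0:x1].astype(int);B,G,Rr=b[...,0],b[...,1],b[...,2]
    org=(Rr>120)&(Rr-B>80)
    blk=(b.max(2)<60)|org
    print(c['name'],'orange',cen(org),'dark',cen(blk))
    ys,xs=np.nonzero(blk)
    pts=np.c_[xs+x0,ys+y0].astype(np.float32); print(cv2.minAreaRect(pts))
    if c is t: 
        r=cv2.boxPoints(cv2.minAreaRect(pts)); print(plane(t,r,25).round(1)); ys,xs=np.nonzero(org);print('ring',plane(t,[xs.mean()+x0,ys.mean()+y0],45))
print('stud rough',tri(s,[[368,254]],t,[[376,246]]))
o,_=ray(t,[[320,240]]);print('topcam',o); print('scenecam',ray(s,[[320,240]])[0])
E
```

```text
scene orange [((np.float64(42.0), np.float64(20.0)), np.int32(27), (np.int32(39), np.int32(17), np.int32(8), np.int32(8))), ((np.float64(38.2), np.float64(29.6)), np.int32(22), (np.int32(37), np.int32(26), np.int32(4), np.int32(11)))] dark [((np.float64(20.6), np.float64(27.9)), np.int32(297), (np.int32(6), np.int32(16), np.int32(31), np.int32(22))), ((np.float64(42.0), np.float64(20.0)), np.int32(27), (np.int32(39), np.int32(17), np.int32(8), np.int32(8))), ((np.float64(47.5), np.float64(30.4)), np.int32(185), (np.int32(41), np.int32(19), np.int32(13), np.int32(22))), ((np.float64(38.2), np.float64(29.6)), np.int32(22), (np.int32(37), np.int32(26), np.int32(4), np.int32(11)))]
((284.87738037109375, 239.17926025390625), (48.21355438232422, 22.66448974609375), 15.945395469665527)
top orange [((np.float64(44.3), np.float64(18.1)), np.int32(27), (np.int32(41), np.int32(12), np.int32(7), np.int32(13)))] dark [((np.float64(29.0), np.float64(24.4)), np.int32(954), (np.int32(6), np.int32(7), np.int32(48), np.int32(35)))]
((279.65069580078125, 261.2642517089844), (22.441801071166992, 45.24460220336914), 68.8387451171875)
[[551.6 265.6  25. ]
 [587.  169.5  25. ]
 [539.1 152.   25. ]
 [504.  247.9  25. ]]
ring [[558.06132022 174.71810962  45.        ]]
stud rough [[573.95481251  -6.28796864  71.31228804   0.63892553]]
topcam [ 508.29806183  120.18823101 1397.53373293]
scenecam [  71.14566641 -470.67250992  450.63589056]
```

View pics/c1.png

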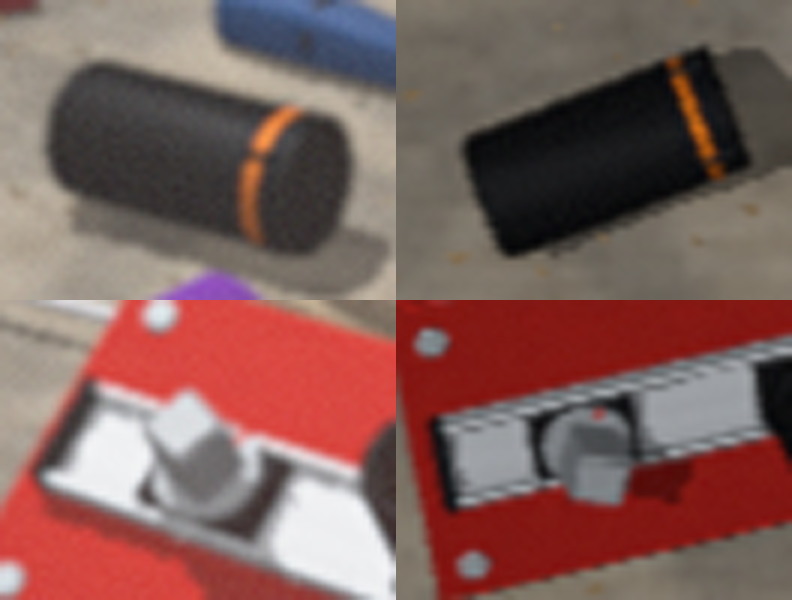

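The crop shows the black socket with its orange ring at the right (-y) end, so that is the drive end. The lower row shows the square stud on its round flange. Next I'll get the rack yaw and the screwdriver's position.

```bash
python3 - <<'E'
from h import *
s=load('scene.pkl');t=load('top.pkl')
b=t['pixels'].astype(int);B,G,Rr=b[...,0],b[...,1],b[...,2]
def big(m,box):
    x0,y0,x1,y1=box;k=np.zeros(m.shape,np.uint8);k[y0:y1,x0:x1]=m[y0:y1,x0:x1]
    ys,xs=np.nonzero(k);return np.c_[xs,ys].astype(np.float32)
red=big((Rr>90)&(G<50)&(B<50),(330,180,490,280))
r=cv2.minAreaRect(red);print(r, plane(t,cv2.boxPoints(r),30).round(0).tolist())
# bottom front edge of rack (low): fit
h=[(u,red[red[:,0]==u,1].max()) for u in range(352,474,3)]
print(h[::4])
P=plane(t,h,5);f=np.polyfit(P[:,1],P[:,0],1);print('front edge slope dx/dy',f,np.std(P[:,0]-np.polyval(f,P[:,1])))
w=big((B>70)&(B-Rr>35),(215,190,285,235));print('handle',cv2.minAreaRect(w),plane(t,cv2.boxPoints(cv2.minAreaRect(w)),15).round(0).tolist())
print('tip',plane(t,[316,192],15))
# stud pts in two views (crop coords/6)
S=lambda u,v:(335+u/6,229+(v-300)/6)
T=lambda u,v:(343+(u-396)/6,221+(v-300)/6)
print('tip',tri(s,[S(187,428)],t,[T(603,480)]),'flange',tri(s,[S(203,483)],t,[T(588,450)]))
pm=big((Rr>70)&(B>90)&(G<60),(190,270,250,330));print('purple',plane(t,cv2.boxPoints(cv2.minAreaRect(pm)),25).round(0).tolist())
E
```

```text
((410.7275695800781, 226.9859619140625), (58.463470458984375, 138.73828125), 77.00537872314453) [[650.0, 78.0, 30.0], [715.0, -230.0, 30.0], [585.0, -256.0, 30.0], [520.0, 51.0, 30.0]]
[(352, np.float32(270.0)), (364, np.float32(267.0)), (376, np.float32(264.0)), (388, np.float32(262.0)), (400, np.float32(259.0)), (412, np.float32(256.0)), (424, np.float32(222.0)), (436, np.float32(240.0)), (448, np.float32(248.0)), (460, np.float32(245.0)), (472, np.float32(232.0))]
front edge slope dx/dy [-3.41164216e-01  5.34470951e+02] 24.899449862222497
handle ((248.4500274658203, 210.85000610351562), (11.384199142456055, 43.95565414428711), 71.56505584716797) [[660.0, 331.0, 15.0], [690.0, 235.0, 15.0], [665.0, 227.0, 15.0], [635.0, 323.0, 15.0]]
tip [[703.19043057 123.64160024  15.        ]]
tip [[563.50546457  -9.20634539  83.47454619   3.68147753]] flange [[575.40732503  -6.00992947  59.48228594   2.94565352]]
purple [[481.0, 403.0, 25.0], [509.0, 375.0, 25.0], [436.0, 305.0, 25.0], [409.0, 333.0, 25.0]]
```

```bash
cat >> h.py <<'E'
def frame(z,y):
    z=np.array(z,float);z/=np.linalg.norm(z);y=np.array(y,float);y-=z*(y@z);y/=np.linalg.norm(y);return R.from_matrix(np.c_[np.cross(y,z),y,z])
def go(p,Rt,n,p0=None,R0=None):
    s=monitor.read_state()
    p0=s['tcp_pos'] if p0 is None else p0;R0=q2R(s['orientation']) if R0 is None else R0
    d=np.array(p)-p0;rv=(Rt*R0.inv()).as_rotvec()
    need=max(np.linalg.norm(d)/50,np.degrees(np.linalg.norm(rv))/8.59)
    print(f'need {need:.1f} rows; per row /{n}: t',(d/300/n).round(4),'a',(rv/(np.pi/2)/n).round(4))
E
python3 - <<'E'
from h import *
d=np.array([.343,-.939,0]);y=[.939,.343,0];z=d*.7071-np.array([0,0,.7071])
Rt=frame(z,y);G=np.array([563,161,0])-55*d+[0,0,29];T=G+11*Rt.as_matrix()[:,2]
print(T)
pre=T-110*Rt.as_matrix()[:,2];print(pre)
go(pre,Rt,12);go(T,Rt,4,pre,Rt)
E
```

```text
[546.80333418 205.34014345  21.22060005]
[520.11999237 278.38870894  99.01459951]
need 8.1 rows; per row /12: t [ 0.0849 -0.0632 -0.0387] a [-0.031  -0.0296 -0.0411]
need 2.2 rows; per row /4: t [ 0.0222 -0.0609 -0.0648] a [0. 0. 0.]
```

Call:
servo_tool --targets '[{"tx": 0.085,"ty": -0.063,"tz": -0.039,"ax": -0.031,"ay": -0.0296,"az": -0.041,"fingers": 0},{"tx": 0.085,"ty": -0.063,"tz": -0.039,"ax": -0.031,"ay": -0.0296,"az": -0.041,"fingers": 0},{"tx": 0.085,"ty": -0.063,"tz": -0.039,"ax": -0.031,"ay": -0.0296,"az": -0.041,"fingers": 0},{"tx": 0.085,"ty": -0.063,"tz": -0.039,"ax": -0.031,"ay": -0.0296,"az": -0.041,"fingers": 0},{"tx": 0.085,"ty": -0.063,"tz": -0.039,"ax": -0.031,"ay": -0.0296,"az": -0.041,"fingers": 0},{"tx": 0.085,"ty": -0.063,"tz": -0.039,"ax": -0.031,"ay": -0.0296,"az": -0.041,"fingers": 0},{"tx": 0.085,"ty": -0.063,"tz": -0.039,"ax": -0.031,"ay": -0.0296,"az": -0.041,"fingers": 0},{"tx": 0.085,"ty": -0.063,"tz": -0.039,"ax": -0.031,"ay": -0.0296,"az": -0.041,"fingers": 0},{"tx": 0.085,"ty": -0.063,"tz": -0.039,"ax": -0.031,"ay": -0.0296,"az": -0.041,"fingers": 0},{"tx": 0.085,"ty": -0.063,"tz": -0.039,"ax": -0.031,"ay": -0.0296,"az": -0.041,"fingers": 0},{"tx": 0.085,"ty": -0.063,"tz": -0.039,"ax": -0.031,"ay": -0.0296,"az": -0.041,"fingers": 0},{"tx": 0.085,"ty": -0.063,"tz": -0.039,"ax": -0.031,"ay": -0.0296,"az": -0.041,"fingers": 0}]'

```text
t: 1.3
tcp_pos: [521.2, 278.9, 97.9]
orientation: [0.315, 0.529, 0.757, -0.22]
force: [-0.5, 0.5, 0.7]
grip_width: 1.0
finger_force: 0.0
```

```bash
python3 - <<'E'
from h import *
s=monitor.read_state();print(s['tcp_pos'],s['joint_positions'].round(2) if hasattr(s['joint_positions'],'round') else s['joint_positions'],s['t'])
print(q2R(s['orientation']).as_matrix().round(3))
c=cap('wrist');save(c,'w1.pkl');im=c['pixels'].copy()
d=np.array([.343,-.939,0])
for P in ([563,161,25],[528,257,25]):
    cv2.circle(im,tuple(int(x) for x in proj(c,P)[0]),4,(0,255,0),1)
cv2.imwrite('pics/w1.png',im)
z=d*.7071-np.array([0,0,.7071]);Rt=frame(z,[.939,.343,0]);go([546.8,205.3,21.2],Rt,4)
E
```

```text
[521.19117482 278.886945    97.92979831] [ 0.75  0.47  1.37 -0.72  1.65  0.47] 1.3
[[-0.242  0.939  0.245]
 [ 0.662  0.345 -0.666]
 [-0.71   0.001 -0.705]]
need 2.1 rows; per row /4: t [ 0.0197 -0.0586 -0.0603] a [ 0.0015 -0.      0.0003]
```

View pics/w1.png

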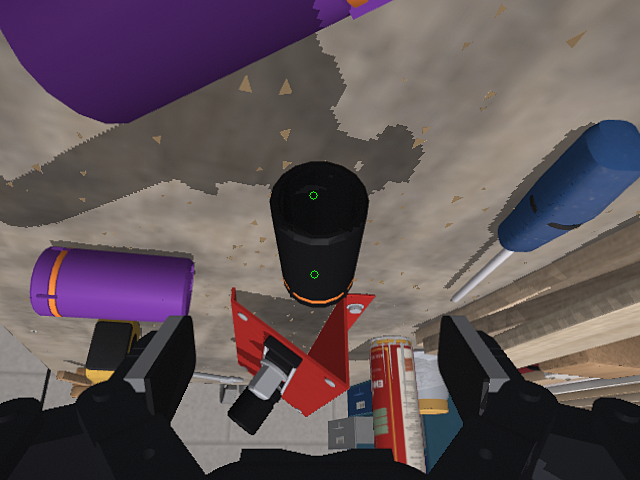

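The mouth (about 320,195) and the ring (320,297) sit between the fingers, within a few mm of the estimate. I'll grasp now.

Call:
servo_tool --targets '[{"tx": 0.02,"ty": -0.059,"tz": -0.06},{"tx": 0.02,"ty": -0.059,"tz": -0.06},{"tx": 0.02,"ty": -0.059,"tz": -0.06},{"tx": 0.02,"ty": -0.059,"tz": -0.06},{"fingers": 1},{"fingers": 1},{"fingers": 1},{"fingers": 1},{"fingers": 1},{"fingers": 1},{"fingers": 1},{"fingers": 1}]'

```text
invalid input
```

Call:
servo_tool --targets '[{"tx": 0.02,"ty": -0.059,"tz": -0.06,"ax": 0,"ay": 0,"az": 0,"fingers": 0},{"tx": 0.02,"ty": -0.059,"tz": -0.06,"ax": 0,"ay": 0,"az": 0,"fingers": 0},{"tx": 0.02,"ty": -0.059,"tz": -0.06,"ax": 0,"ay": 0,"az": 0,"fingers": 0},{"tx": 0.02,"ty": -0.059,"tz": -0.06,"ax": 0,"ay": 0,"az": 0,"fingers": 0},{"tx": 0,"ty": 0,"tz": 0,"ax": 0,"ay": 0,"az": 0,"fingers": 1},{"tx": 0,"ty": 0,"tz": 0,"ax": 0,"ay": 0,"az": 0,"fingers": 1},{"tx": 0,"ty": 0,"tz": 0,"ax": 0,"ay": 0,"az": 0,"fingers": 1},{"tx": 0,"ty": 0,"tz": 0,"ax": 0,"ay": 0,"az": 0,"fingers": 1},{"tx": 0,"ty": 0,"tz": 0,"ax": 0,"ay": 0,"az": 0,"fingers": 1},{"tx": 0,"ty": 0,"tz": 0,"ax": 0,"ay": 0,"az": 0,"fingers": 1}]'

```text
t: 2.35
tcp_pos: [546.0, 210.8, 28.6]
orientation: [0.316, 0.528, 0.758, -0.216]
force: [2.1, 5.5, 3.6]
grip_width: 0.565
finger_force: 64.0
```

Call:
servo_tool --targets '[{"tx": 0,"ty": 0,"tz": 0.11,"ax": 0,"ay": 0,"az": 0,"fingers": 1},{"tx": 0,"ty": 0,"tz": 0.11,"ax": 0.0783,"ay": 0.0286,"az": 0,"fingers": 1},{"tx": 0,"ty": 0,"tz": 0.11,"ax": 0.0783,"ay": 0.0286,"az": 0,"fingers": 1},{"tx": 0,"ty": 0,"tz": 0.11,"ax": 0.0783,"ay": 0.0286,"az": 0,"fingers": 1},{"tx": 0,"ty": 0,"tz": 0,"ax": 0.0783,"ay": 0.0286,"az": 0,"fingers": 1},{"tx": 0,"ty": 0,"tz": 0,"ax": 0.0783,"ay": 0.0286,"az": 0,"fingers": 1},{"tx": 0,"ty": 0,"tz": 0,"ax": 0.0783,"ay": 0.0286,"az": 0,"fingers": 1},{"tx": 0,"ty": 0,"tz": 0,"ax": 0.0783,"ay": 0.0286,"az": 0,"fingers": 1},{"tx": 0,"ty": 0,"tz": 0,"ax": 0.0783,"ay": 0.0286,"az": 0,"fingers": 1},{"tx": 0,"ty": 0,"tz": 0,"ax": 0.0783,"ay": 0.0286,"az": 0,"fingers": 1},{"tx": 0,"ty": 0,"tz": 0,"ax": 0.0783,"ay": 0.0286,"az": 0,"fingers": 1},{"tx": 0,"ty": 0,"tz": 0,"ax": 0.0783,"ay": 0.0286,"az": 0,"fingers": 1}]'

```text
t: 3.55
tcp_pos: [542.9, 208.0, 157.0]
orientation: [-0.265, 0.542, 0.776, 0.185]
force: [-0.9, 0.7, -7.1]
grip_width: 0.564
finger_force: 63.8
```

Call:
servo_tool --targets '[{"tx": 0,"ty": 0,"tz": 0,"ax": 0.0783,"ay": 0.0286,"az": 0,"fingers": 1},{"tx": 0,"ty": 0,"tz": 0,"ax": 0,"ay": 0,"az": 0,"fingers": 1}]'

```text
t: 3.75
tcp_pos: [542.6, 205.7, 152.4]
orientation: [-0.316, 0.532, 0.755, 0.217]
force: [-0.6, -0.5, -7.7]
grip_width: 0.566
finger_force: 64.0
```

```bash
python3 - <<'E'
from h import *
s=monitor.read_state();print(s['tcp_pos'],np.round(s['joint_positions'],2),s['force'],s['torque'],s['grip_width'],s['t'])
print(q2R(s['orientation']).as_matrix().round(3))
c=cap('scene');save(c,'s2.pkl');t=cap('top')
u,v=proj(c,s['tcp_pos'])[0].astype(int);a=cv2.resize(c['pixels'][v-75:v+75,u-66:u+66],None,fx=4,fy=4)
u,v=proj(t,s['tcp_pos'])[0].astype(int);b=cv2.resize(t['pixels'][v-75:v+75,u-33:u+33],None,fx=4,fy=4)
cv2.imwrite('pics/s2.png',np.hstack([a,b])[:, :800])
E
```

```text
[542.60310737 205.73675813 152.40072556] [-0.1   0.34  1.44  0.7   1.73 -0.46] [-0.61135183 -0.49236062 -7.6899928 ] [-1.19121239 -0.3746696  -0.0136497 ] 0.5657518049423402 3.75
[[-0.234  0.941 -0.247]
 [ 0.667  0.339  0.663]
 [ 0.708 -0.009 -0.707]]
```

View pics/s2.png

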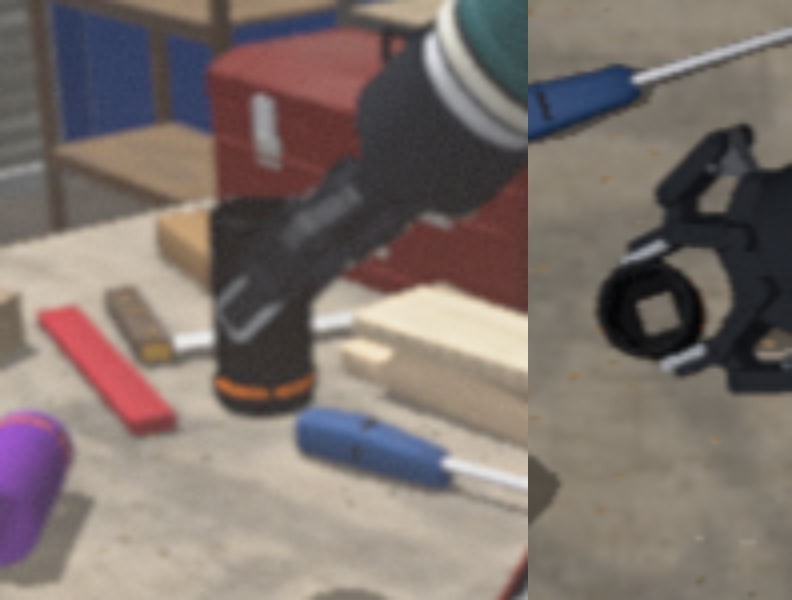

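The socket hangs upright in the gripper with the ring at the bottom. The square through-hole shows from above, at (660,313) in the crop, turned about 12°. I'll set it down on the bench.

Call:
servo_tool --targets '[{"tx": 0,"ty": 0,"tz": -0.1,"ax": 0,"ay": 0,"az": 0,"fingers": 1},{"tx": 0,"ty": 0,"tz": -0.1,"ax": 0,"ay": 0,"az": 0,"fingers": 1},{"tx": 0,"ty": 0,"tz": -0.09,"ax": 0,"ay": 0,"az": 0,"fingers": 1},{"tx": 0,"ty": 0,"tz": 0,"ax": 0,"ay": 0,"az": 0,"fingers": 1},{"tx": 0,"ty": 0,"tz": -0.01,"ax": 0,"ay": 0,"az": 0,"fingers": 1},{"tx": 0,"ty": 0,"tz": -0.01,"ax": 0,"ay": 0,"az": 0,"fingers": 1}]'

```text
t: 4.45
tcp_pos: [545.9, 209.6, 68.4]
orientation: [-0.31, 0.528, 0.759, 0.222]
force: [0.4, -0.1, -6.8]
grip_width: 0.563
finger_force: 64.1
```

Call:
servo_tool --targets '[{"tx": 0,"ty": 0,"tz": 0,"ax": 0,"ay": 0,"az": 0,"fingers": 1},{"tx": 0,"ty": 0,"tz": 0,"ax": 0,"ay": 0,"az": 0,"fingers": 1},{"tx": 0,"ty": 0,"tz": -0.005,"ax": 0,"ay": 0,"az": 0,"fingers": 1}]'

```text
t: 4.75
tcp_pos: [545.3, 208.8, 65.5]
orientation: [-0.311, 0.529, 0.758, 0.221]
force: [0.4, -1.1, -6.5]
grip_width: 0.564
finger_force: 64.1
```

Call:
servo_tool --targets '[{"tx": 0,"ty": 0,"tz": -0.01,"ax": 0,"ay": 0,"az": 0,"fingers": 1},{"tx": 0,"ty": 0,"tz": -0.01,"ax": 0,"ay": 0,"az": 0,"fingers": 1},{"tx": 0,"ty": 0,"tz": -0.01,"ax": 0,"ay": 0,"az": 0,"fingers": 1},{"tx": 0,"ty": 0,"tz": 0,"ax": 0,"ay": 0,"az": 0,"fingers": 1},{"tx": 0,"ty": 0,"tz": 0,"ax": 0,"ay": 0,"az": 0,"fingers": 1}]'

```text
t: 5.25
tcp_pos: [544.5, 208.9, 55.2]
orientation: [-0.313, 0.529, 0.757, 0.22]
force: [0.3, -0.2, -6.1]
grip_width: 0.562
finger_force: 64.1
```

Call:
servo_tool --targets '[{"tx": 0,"ty": 0,"tz": -0.006,"ax": 0,"ay": 0,"az": 0,"fingers": 1},{"tx": 0,"ty": 0,"tz": -0.006,"ax": 0,"ay": 0,"az": 0,"fingers": 1},{"tx": 0,"ty": 0,"tz": -0.006,"ax": 0,"ay": 0,"az": 0,"fingers": 1},{"tx": 0,"ty": 0,"tz": 0,"ax": 0,"ay": 0,"az": 0,"fingers": 1},{"tx": 0,"ty": 0,"tz": 0,"ax": 0,"ay": 0,"az": 0,"fingers": 1}]'

```text
t: 5.75
tcp_pos: [544.8, 208.9, 52.8]
orientation: [-0.313, 0.528, 0.758, 0.222]
force: [-3.2, -3.8, 5.6]
grip_width: 0.566
finger_force: 65.0
```

Call:
servo_tool --targets '[{"tx": 0,"ty": 0,"tz": 0,"ax": 0,"ay": 0,"az": 0,"fingers": 0},{"tx": 0,"ty": 0,"tz": 0,"ax": 0,"ay": 0,"az": 0,"fingers": 0},{"tx": 0,"ty": 0,"tz": 0,"ax": 0,"ay": 0,"az": 0,"fingers": 0},{"tx": 0,"ty": 0,"tz": 0,"ax": 0,"ay": 0,"az": 0,"fingers": 0},{"tx": 0.023,"ty": -0.062,"tz": 0.066,"ax": 0,"ay": 0,"az": 0,"fingers": 0},{"tx": 0.023,"ty": -0.062,"tz": 0.066,"ax": 0,"ay": 0,"az": 0,"fingers": 0},{"tx": 0.023,"ty": -0.062,"tz": 0.066,"ax": 0,"ay": 0,"az": 0,"fingers": 0},{"tx": 0.023,"ty": -0.062,"tz": 0.1,"ax": 0,"ay": 0,"az": 0,"fingers": 0},{"tx": 0.023,"ty": -0.062,"tz": 0.1,"ax": 0,"ay": 0,"az": 0,"fingers": 0},{"tx": 0,"ty": 0,"tz": 0,"ax": 0,"ay": 0,"az": 0,"fingers": 0}]'

```text
t: 6.75
tcp_pos: [582.3, 113.7, 174.3]
orientation: [-0.308, 0.529, 0.759, 0.223]
force: [-0.5, -0.1, 0.4]
grip_width: 1.0
finger_force: 0.0
```

```bash
python3 - <<'E'
from h import *
s=monitor.read_state();print(s['tcp_pos'],s['force'],s['grip_width'],s['t'])
t=cap('top');save(t,'t3.pkl');c=cap('scene')
u,v=proj(t,[545,209,100])[0].astype(int);print(u,v)
b=cv2.resize(t['pixels'][v-30:v+30,u-40:u+40],(640,480),interpolation=cv2.INTER_CUBIC)
cv2.imwrite('pics/t3.png',b)
g=t['pixels'].max(2);x0,y0=u-25,v-25
k=cv2.resize(g[y0:y0+50,x0:x0+50],None,fx=8,fy=8,interpolation=cv2.INTER_CUBIC)
m=(k>55).astype(np.uint8)
cs,_=cv2.findContours(m,cv2.RETR_CCOMP,cv2.CHAIN_APPROX_NONE)
for q in cs:
    A=cv2.contourArea(q)
    if 1500<A<60000:
        r=cv2.minAreaRect(q);px=(np.array(r[0])+.5)/8-.5+[x0,y0];print(A/64,px,np.array(r[1])/8,r[2],'z=0:',plane(t,px,0).round(1),'z68:',plane(t,px,68).round(1),'z100',plane(t,px,100).round(1))
        bx=(cv2.boxPoints(r)+.5)/8-.5+[x0,y0];W=plane(t,bx,68)[:,:2];e=np.diff(W,axis=0);print('edges ang',np.degrees(np.arctan2(e[:,1],e[:,0])).round(1),np.linalg.norm(e,axis=1))
E
```

```text
[582.26500498 113.73280336 174.27447061] [-0.45554356 -0.14405763  0.35542364] 0.9999526170602203 6.75
277 260
56.421875 [278.4264679  263.16911507] [8.0468483  7.72732973] 70.34617614746094 z=0: [[541.7 213.3   0. ]] z68: [[540.1 208.8  68. ]] z100 [[539.3 206.7 100. ]]
edges ang [ -71.4 -161.3  108.6] [16.92051823 17.68233823 16.91069009]
440.828125 [277.05501556 262.38342285] [23.2853241  24.29206657] 80.27242279052734 z=0: [[543.6 216.5   0. ]] z68: [[541.9 211.8  68. ]] z100 [[541.1 209.6 100. ]]
edges ang [ -81.3 -171.2   98.6] [53.24974945 51.1619122  53.14936236]
```

View pics/t3.png

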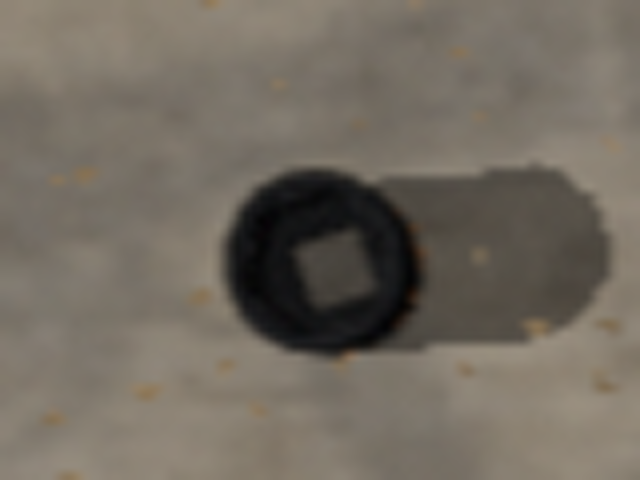

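The socket stands upright and its square edges are at about 19°. I'll go above it with the tool vertical.

```bash
python3 - <<'E'
from h import *
Rt=frame([0,0,-1],[.945,.326,0]);go([541.5,211,175],Rt,7);go([541.5,211,64],Rt,4,np.array([541.5,211,175]),Rt)
E
```

```text
need 5.2 rows; per row /7: t [-0.0181  0.0455  0.0025] a [-0.0673 -0.0234 -0.0016]
need 2.2 rows; per row /4: t [ 0.      0.     -0.0925] a [0. 0. 0.]
```

Call:
servo_tool --targets '[{"tx": -0.018,"ty": 0.0455,"tz": 0.0025,"ax": -0.0673,"ay": -0.0234,"az": -0.0016,"fingers": 0},{"tx": -0.018,"ty": 0.0455,"tz": 0.0025,"ax": -0.0673,"ay": -0.0234,"az": -0.0016,"fingers": 0},{"tx": -0.018,"ty": 0.0455,"tz": 0.0025,"ax": -0.0673,"ay": -0.0234,"az": -0.0016,"fingers": 0},{"tx": -0.018,"ty": 0.0455,"tz": 0.0025,"ax": -0.0673,"ay": -0.0234,"az": -0.0016,"fingers": 0},{"tx": -0.018,"ty": 0.0455,"tz": 0.0025,"ax": -0.0673,"ay": -0.0234,"az": -0.0016,"fingers": 0},{"tx": -0.018,"ty": 0.0455,"tz": 0.0025,"ax": -0.0673,"ay": -0.0234,"az": -0.0016,"fingers": 0},{"tx": -0.018,"ty": 0.0455,"tz": 0.0025,"ax": -0.0673,"ay": -0.0234,"az": -0.0016,"fingers": 0},{"tx": 0,"ty": 0,"tz": 0,"ax": 0,"ay": 0,"az": 0,"fingers": 0},{"tx": 0,"ty": 0,"tz": 0,"ax": 0,"ay": 0,"az": 0,"fingers": 0},{"tx": 0,"ty": 0,"tz": 0,"ax": 0,"ay": 0,"az": 0,"fingers": 0}]'

```text
t: 7.85
tcp_pos: [540.7, 210.9, 173.1]
orientation: [-0.002, 0.581, 0.814, -0.001]
force: [0.5, 0.4, -0.1]
grip_width: 0.997
finger_force: 0.0
```

```bash
python3 - <<'E'
from h import *
Rt=frame([0,0,-1],[.945,.326,0]);go([541.5,211,64],Rt,5)
c=cap('wrist');save(c,'w4.pkl');s=monitor.read_state();print(s['tcp_pos'],proj(c,[[541.5,211,100],[541.5,211,0]]))
g=c['pixels'].max(2);m=cv2.morphologyEx((g<60).astype(np.uint8),cv2.MORPH_OPEN,np.ones((3,3)))
cs,_=cv2.findContours(m,cv2.RETR_LIST,cv2.CHAIN_APPROX_NONE)
for q in cs:
    if cv2.contourArea(q)>1500:
        (x,y),r=cv2.minEnclosingCircle(q);print(cv2.contourArea(q),x,y,r,cv2.minAreaRect(q),plane(c,[x,y],100))
E
```

```text
need 2.2 rows; per row /5: t [ 0.0005  0.0001 -0.0727] a [-0.     -0.0006  0.    ]
[541.08886872 210.39562671 173.3813599 ] [[318.06877085 260.16356165]
 [318.10845544 213.65495698]]
44271.0 319.5 441.0 321.7519226074219 ((319.5, 397.5), (163.0, 639.0), 90.0) [[580.72283026 100.36958258 100.        ]]
8078.5 322.0 242.78318786621094 57.09939956665039 ((323.0, 242.5), (113.0, 92.0), 90.0) [[540.27689842 220.78723124 100.        ]]
```

```bash
python3 - <<'E'
from h import *
c=load('w4.pkl');im=c['pixels'].copy()
for P,col in (([541.5,211,100],(0,255,0)),([541.5,211,0],(0,0,255))):
    cv2.circle(im,tuple(int(x) for x in proj(c,P)[0].round()),2,col,-1)
a=np.linspace(0,6.28,60);
for uv in proj(c,np.c_[541.5+25*np.cos(a),211+25*np.sin(a),0*a+100]): cv2.circle(im,tuple(int(x) for x in uv.round()),1,(255,255,0),-1)
cv2.imwrite('pics/w4.png',cv2.resize(im[160:360,200:460],None,fx=3,fy=3))
E
```

```text
(no output)
```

View pics/w4.png

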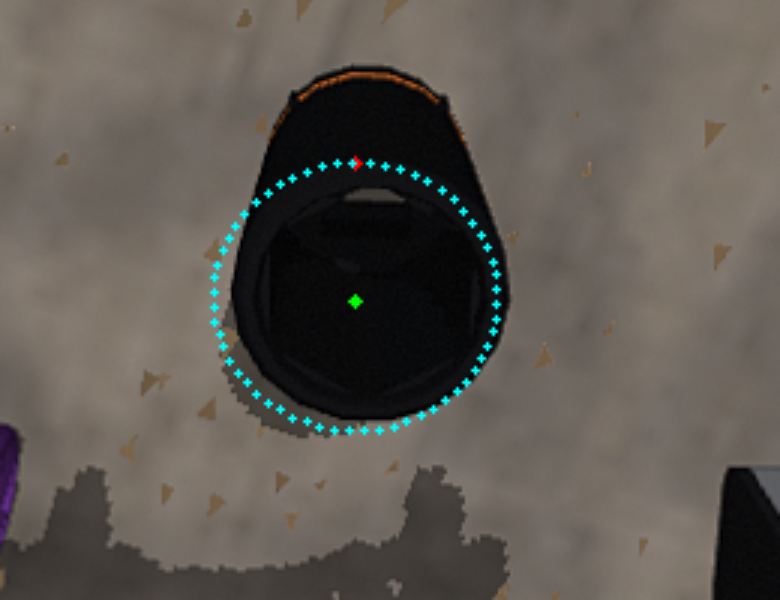

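The mouth is about 5 px (2 mm) off along the closing line, which the fingers will centre. I'll descend and grip.

Call:
servo_tool --targets '[{"tx": 0,"ty": 0,"tz": -0.073,"ax": 0,"ay": 0,"az": 0,"fingers": 0},{"tx": 0,"ty": 0,"tz": -0.073,"ax": 0,"ay": 0,"az": 0,"fingers": 0},{"tx": 0,"ty": 0,"tz": -0.073,"ax": 0,"ay": 0,"az": 0,"fingers": 0},{"tx": 0,"ty": 0,"tz": -0.073,"ax": 0,"ay": 0,"az": 0,"fingers": 0},{"tx": 0,"ty": 0,"tz": -0.073,"ax": 0,"ay": 0,"az": 0,"fingers": 0},{"tx": 0,"ty": 0,"tz": 0,"ax": 0,"ay": 0,"az": 0,"fingers": 0.1},{"tx": 0,"ty": 0,"tz": 0,"ax": 0,"ay": 0,"az": 0,"fingers": 0.3},{"tx": 0,"ty": 0,"tz": 0,"ax": 0,"ay": 0,"az": 0,"fingers": 1},{"tx": 0,"ty": 0,"tz": 0,"ax": 0,"ay": 0,"az": 0,"fingers": 1},{"tx": 0,"ty": 0,"tz": 0,"ax": 0,"ay": 0,"az": 0,"fingers": 1},{"tx": 0,"ty": 0,"tz": 0,"ax": 0,"ay": 0,"az": 0,"fingers": 1}]'

```text
t: 9.0
tcp_pos: [543.0, 211.4, 67.1]
orientation: [0.001, 0.581, 0.814, 0.001]
force: [4.1, -0.5, 3.2]
grip_width: 0.575
finger_force: 63.4
```

Call:
servo_tool --targets '[{"tx": 0,"ty": 0,"tz": 0.1,"ax": 0,"ay": 0,"az": 0,"fingers": 1},{"tx": 0,"ty": 0,"tz": 0.15,"ax": 0,"ay": 0,"az": 0,"fingers": 1},{"tx": 0,"ty": 0,"tz": 0.15,"ax": 0,"ay": 0,"az": 0,"fingers": 1},{"tx": 0,"ty": 0,"tz": 0.1,"ax": 0,"ay": 0,"az": 0,"fingers": 1},{"tx": 0,"ty": 0,"tz": 0,"ax": 0,"ay": 0,"az": 0,"fingers": 1},{"tx": 0,"ty": 0,"tz": 0,"ax": 0,"ay": 0,"az": 0,"fingers": 1}]'

```text
t: 9.6
tcp_pos: [540.1, 211.3, 212.8]
orientation: [-0.002, 0.58, 0.814, -0.002]
force: [-0.6, -0.4, -7.0]
grip_width: 0.577
finger_force: 65.1
```

```bash
python3 - <<'E'
from h import *
s=monitor.read_state();c=cap('wrist');save(c,'w5.pkl');cv2.imwrite('pics/w5.png',c['pixels'])
print(s['tcp_pos'],np.round(s['joint_positions'],2),s['force'],s['torque']);print(np.round(c['mount'],2).tolist(),c['K'].round(0).tolist())
t=load('top.pkl');print('flange@65',plane(t,[374.9,246.2],65).round(1),'tip@86',plane(t,[377.5,251.2],86).round(1))
zs=np.array([-.561,-.119,.819]);th=np.radians(12)
# candidate look pose: tool z=-zs, closing along rack x
Rt=frame(-zs,[np.cos(th),np.sin(th),0])
M=Rt.as_matrix()
for a in (0,60,90,-90):
  for b in (150,180):
    tcp=np.array([575,-6,62])+b*zs+a*M[:,0]
    C=np.eye(4);C[:3,:3]=M;C[:3,3]=tcp;W=np.linalg.inv(C@np.array(c['mount']));k=dict(W=W,K=c['K'],dist=c['dist'])
    print(a,b,tcp.round(0),proj(k,[[575,-6,62],[560.4,-9,83]]).round(0).tolist(),'tool tip px',proj(k,[tcp+67*M[:,2]]).round(0))
go(np.array([575,-6,62])+180*zs+90*M[:,0],Rt,12)
E
```

```text
[540.061409   211.32046912 212.80065954] [ 0.27  0.16  1.34  0.    1.65 -0.06] [-0.60904396 -0.35760174 -7.00329195] [-0.05644017 -0.01991057 -0.05119157]
[[-0.0, -0.95, -0.3, 77.69], [1.0, -0.0, 0.0, 0.18], [-0.0, -0.3, 0.95, -134.13], [0.0, 0.0, 0.0, 1.0]] [[419.0, 0.0, 316.0], [0.0, 419.0, 239.0], [0.0, 0.0, 1.0]]
flange@65 [[573.6  -4.2  65. ]] tip@86 [[561.6  -7.7  86. ]]
0 150 [491. -24. 185.] [[316.0, 221.0], [316.0, 232.0]] tool tip px [[316. 264.]]
0 180 [474. -27. 209.] [[316.0, 211.0], [316.0, 219.0]] tool tip px [[316. 264.]]
60 150 [478.  35. 185.] [[316.0, 299.0], [316.0, 315.0]] tool tip px [[316. 264.]]
60 180 [462.  31. 209.] [[316.0, 283.0], [316.0, 296.0]] tool tip px [[316. 264.]]
90 150 [472.  64. 185.] [[316.0, 334.0], [316.0, 353.0]] tool tip px [[316. 264.]]
90 180 [455.  61. 209.] [[316.0, 316.0], [316.0, 332.0]] tool tip px [[316. 264.]]
-90 150 [ 510. -112.  185.] [[316.0, 84.0], [316.0, 82.0]] tool tip px [[316. 264.]]
-90 180 [ 493. -115.  209.] [[316.0, 86.0], [316.0, 84.0]] tool tip px [[316. 264.]]
need 4.2 rows; per row /12: t [-0.0233 -0.0418 -0.0005] a [ 0.0087 -0.0317 -0.0063]
```

View pics/w5.png

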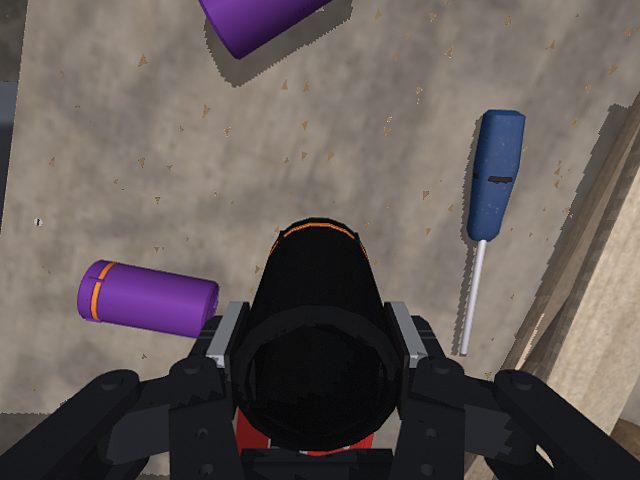

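```bash
python3 - <<'E'
from h import *
zs=np.array([-.561,-.119,.819]);th=np.radians(12)
Rt=frame(-zs,[np.cos(th),np.sin(th),0]);M=Rt.as_matrix()
go(np.array([575,-6,62])+180*zs-90*M[:,0],Rt,10)
E
```

```text
need 6.6 rows; per row /10: t [-0.0155 -0.1088 -0.0005] a [ 0.0104 -0.0381 -0.0076]
```

Call:
servo_tool --targets '[{"tx": -0.0155,"ty": -0.109,"tz": 0,"ax": 0.0104,"ay": -0.0381,"az": -0.0076,"fingers": 1},{"tx": -0.0155,"ty": -0.109,"tz": 0,"ax": 0.0104,"ay": -0.0381,"az": -0.0076,"fingers": 1},{"tx": -0.0155,"ty": -0.109,"tz": 0,"ax": 0.0104,"ay": -0.0381,"az": -0.0076,"fingers": 1},{"tx": -0.0155,"ty": -0.109,"tz": 0,"ax": 0.0104,"ay": -0.0381,"az": -0.0076,"fingers": 1},{"tx": -0.0155,"ty": -0.109,"tz": 0,"ax": 0.0104,"ay": -0.0381,"az": -0.0076,"fingers": 1},{"tx": -0.0155,"ty": -0.109,"tz": 0,"ax": 0.0104,"ay": -0.0381,"az": -0.0076,"fingers": 1},{"tx": -0.0155,"ty": -0.109,"tz": 0,"ax": 0.0104,"ay": -0.0381,"az": -0.0076,"fingers": 1},{"tx": -0.0155,"ty": -0.109,"tz": 0,"ax": 0.0104,"ay": -0.0381,"az": -0.0076,"fingers": 1},{"tx": -0.0155,"ty": -0.109,"tz": 0,"ax": 0.0104,"ay": -0.0381,"az": -0.0076,"fingers": 1},{"tx": -0.0155,"ty": -0.109,"tz": 0,"ax": 0.0104,"ay": -0.0381,"az": -0.0076,"fingers": 1},{"tx": 0,"ty": 0,"tz": 0,"ax": 0,"ay": 0,"az": 0,"fingers": 1},{"tx": 0,"ty": 0,"tz": 0,"ax": 0,"ay": 0,"az": 0,"fingers": 1}]'

```text
t: 10.85
tcp_pos: [492.0, -115.7, 209.7]
orientation: [0.187, 0.602, 0.74, 0.235]
force: [0.7, -0.5, -6.9]
grip_width: 0.574
finger_force: 66.0
```

```bash
python3 - <<'E'
from h import *
s=monitor.read_state();c=cap('wrist');save(c,'w6.pkl')
print(s['tcp_pos'],np.round(s['joint_positions'],2),s['force'],s['torque'],s['grip_width']);print(q2R(s['orientation']).as_matrix().round(3))
uv=proj(c,[[575,-6,62],[560.4,-9,83]]);print(uv)
u,v=uv.mean(0).astype(int);x0,y0=max(u-65,0),max(v-48,0);print(x0,y0)
cv2.imwrite('pics/w6.png',cv2.resize(c['pixels'][y0:y0+96,x0:x0+130],None,fx=6,fy=6,interpolation=cv2.INTER_CUBIC))
E
```

```text
[ 491.99798379 -115.73525112  209.70720505] [-0.62 -0.35  1.93  0.48  1.17 -0.92] [ 0.65879558 -0.46333008 -6.89047816] [-0.20597233  0.95883903  0.00653409] 0.5743636178101236
[[-0.205  0.803  0.56 ]
 [ 0.979  0.165  0.122]
 [ 0.005  0.573 -0.82 ]]
[[316.58214282  86.89565631]
 [316.32645329  85.01446075]]
251 37
```

View pics/w6.png

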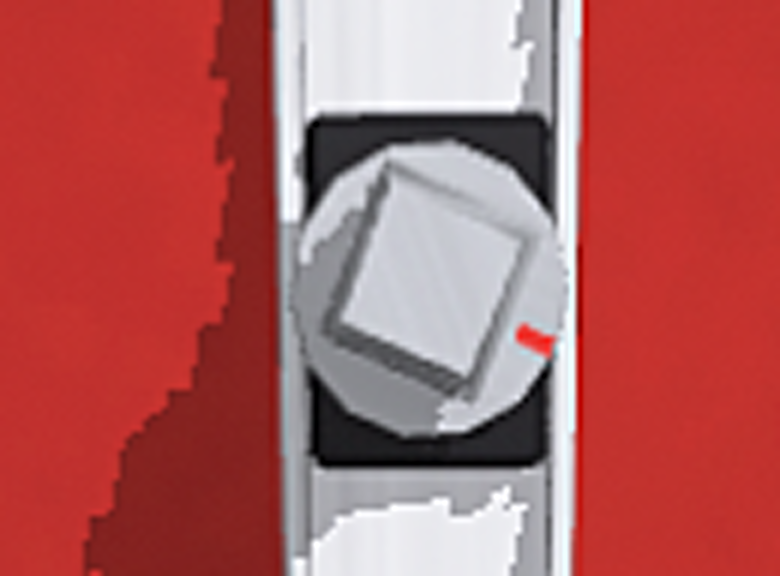

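The view looks almost straight along the stud. The tip centre is at crop (432,279) and the flange centre at (430,289). The square is turned about 24° clockwise (0.42 rad). Now I'll work out the seat and the alignment move.

```bash
python3 - <<'E'
from h import *
c=load('w6.pkl');s=load('scene.pkl')
C=lambda u,v:(251+(u+.5)/6-.5,37+(v+.5)/6-.5)
tip=C(432,279);fl=C(430,289)
print('tip@86',plane(c,tip,86),'fl@65',plane(c,fl,65))
o,d=ray(c,[tip]);cz=c['W'][2,:3];print('tip at depth260',o+d[0]*260/(d[0]@cz))
S=lambda u,v:(335+u/6,229+(v-300)/6)
print('tri tip w/scene',tri(c,[tip],s,[S(187,428)]))
# square angle on plane perpendicular to stud axis, in stud frame (x=rack x tilted)
zs=np.array([-.561,-.119,.819]);zs/=np.linalg.norm(zs);th=np.radians(12)
ys=np.array([-np.sin(th),np.cos(th),0]);xs=np.cross(ys,zs)
o,d=ray(c,[C(*p) for p in ((395,170),(520,245),(470,380),(345,320))])
p0=np.array([564,-7,86]);P=o+d*(((p0-o)@zs)/(d@zs))[:,None]
q=np.c_[(P-p0)@xs,(P-p0)@ys];e=np.roll(q,-1,0)-q
print('tip edges mm',np.linalg.norm(e,axis=1).round(1),'angles',np.degrees(np.arctan2(e[:,1],e[:,0])).round(1))
# rails direction
o,d=ray(c,[C(290,560),C(275,0),C(572,560),C(585,0)]);P=plane(c,[C(290,560),C(275,0),C(572,560),C(585,0)],65);print(P.round(1))
E
```

```text
tip@86 [[562.93463867  -7.33383608  86.        ]] fl@65 [[577.42471773  -4.10154036  65.        ]]
tip at depth260 [556.49986149  -9.26595476  95.29074773]
tri tip w/scene [[567.78774558  -6.56188122  80.48081629   1.9369647 ]]
tip edges mm [15.3 14.6 14.9 15.9] angles [ -29.2 -111.2  155.4   69.8]
[[564.  -37.6  65. ]
 [551.1  19.9  65. ]
 [605.4 -30.3  65. ]
 [592.7  32.1  65. ]]
```

```bash
cat >> h.py <<'E'
zs=np.array([-.561,-.1192,.8192]);zs/=np.linalg.norm(zs);ys=np.array([-np.sin(np.radians(12)),np.cos(np.radians(12)),0]);xs=np.cross(ys,zs)
seat=np.array([577.4,-4.1,65])
def st():
    s=monitor.read_state();r=np.array(s['tcp_pos'])-seat;M=q2R(s['orientation']).as_matrix();f=np.array(s['force'])
    print('t',s['t'],'stud xyz',np.round([r@xs,r@ys,r@zs],1),'tilt x,y',np.round([M[:,2]@xs,M[:,2]@ys],3),'ang',round(np.degrees(np.arctan2(M[:,1]@ys,M[:,1]@xs)),1),'F',np.round([f@xs,f@ys,f@zs],1),'j',np.round(s['joint_positions'],2),'w',round(s['grip_width'],3))
def tgt(h,ang,dx=0,dy=0):
    a=np.radians(ang);return seat+h*zs+dx*xs+dy*ys,frame(-zs,np.cos(a)*xs+np.sin(a)*ys)
E
python3 - <<'E'
from h import *
st();go(*tgt(110,-23.8),8);print('per 10mm down',(-zs*10/300).round(4),'per 10deg cw',(-zs*10/90).round(4),'xs',xs/300,'ys',ys/300)
E
```

```text
t 10.9 stud xyz [ -2.9 -90.8 180.2] tilt x,y [0.001 0.003] ang -0.2 F [-3.6  0.1 -5.6] j [-0.62 -0.35  1.93  0.48  1.17 -0.92] w 0.578
need 2.7 rows; per row /8: t [ 0.0095  0.0407 -0.0233] a [ 0.0182  0.004  -0.027 ]
per 10mm down [ 0.0187  0.004  -0.0273] per 10deg cw [ 0.0623  0.0132 -0.091 ] xs [0.00267097 0.00056773 0.00191173] ys [-0.00069304  0.00326049  0.        ]
```

Call:
servo_tool --targets '[{"tx": 0.0095,"ty": 0.0407,"tz": -0.0233,"ax": 0.0182,"ay": 0.004,"az": -0.027,"fingers": 1},{"tx": 0.0095,"ty": 0.0407,"tz": -0.0233,"ax": 0.0182,"ay": 0.004,"az": -0.027,"fingers": 1},{"tx": 0.0095,"ty": 0.0407,"tz": -0.0233,"ax": 0.0182,"ay": 0.004,"az": -0.027,"fingers": 1},{"tx": 0.0095,"ty": 0.0407,"tz": -0.0233,"ax": 0.0182,"ay": 0.004,"az": -0.027,"fingers": 1},{"tx": 0.0095,"ty": 0.0407,"tz": -0.0233,"ax": 0.0182,"ay": 0.004,"az": -0.027,"fingers": 1},{"tx": 0.0095,"ty": 0.0407,"tz": -0.0233,"ax": 0.0182,"ay": 0.004,"az": -0.027,"fingers": 1},{"tx": 0.0095,"ty": 0.0407,"tz": -0.0233,"ax": 0.0182,"ay": 0.004,"az": -0.027,"fingers": 1},{"tx": 0.0095,"ty": 0.0407,"tz": -0.0233,"ax": 0.0182,"ay": 0.004,"az": -0.027,"fingers": 1},{"tx": 0,"ty": 0,"tz": 0,"ax": 0,"ay": 0,"az": 0,"fingers": 1},{"tx": 0,"ty": 0,"tz": 0,"ax": 0,"ay": 0,"az": 0,"fingers": 1},{"tx": 0,"ty": 0,"tz": 0,"ax": 0,"ay": 0,"az": 0,"fingers": 1}]'

```text
t: 12.0
tcp_pos: [517.6, -17.4, 159.2]
orientation: [0.141, 0.739, 0.602, 0.268]
force: [-0.2, -0.3, -5.8]
grip_width: 0.572
finger_force: 66.0
```

```bash
python3 - <<'E'
from h import *
st();c=cap('scene');t=cap('top');save(c,'s7.pkl');save(t,'t7.pkl')
# predicted stud tip & socket drive centre
s=monitor.read_state();dr=np.array(s['tcp_pos'])+67*q2R(s['orientation']).as_matrix()[:,2];mo=dr-100*q2R(s['orientation']).as_matrix()[:,2]
print(dr,proj(c,[dr,mo,seat+26*zs,seat]).round(1).tolist(),proj(t,[dr,mo,seat+26*zs,seat]).round(1).tolist())
def crop(c,P,k=5):
    u,v=proj(c,[P])[0].astype(int);im=c['pixels'][v-60:v+60,u-40:u+40].copy();return cv2.resize(im,None,fx=k,fy=k,interpolation=cv2.INTER_CUBIC)
cv2.imwrite('pics/s7.png',np.hstack([crop(c,dr),crop(t,dr)]))
E
```

```text
t 12.0 stud xyz [  3.8  -0.6 112.3] tilt x,y [ 0.004 -0.006] ang -23.5 F [-3.5 -0.2 -4.7] j [-0.32 -0.33  2.02  0.37  0.94 -0.26] w 0.572
[555.70674413 -10.56192641 104.96690272] [[362.9, 241.0], [343.9, 207.0], [364.0, 248.7], [368.1, 256.1]] [[379.8, 253.6], [390.2, 280.2], [377.3, 250.7], [374.8, 244.5]]
```

View pics/s7.png

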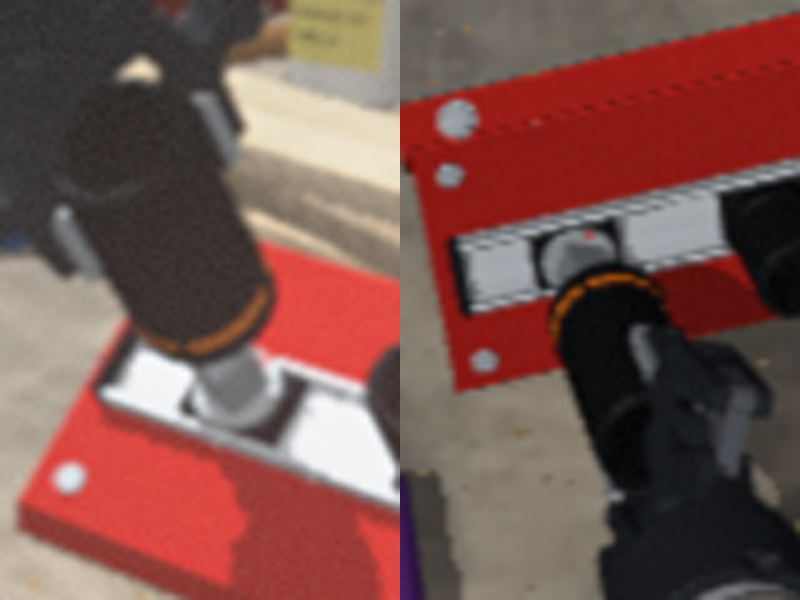

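No viewings are left, so I go by numbers now. I'll correct the lateral offset and come down to just above the tip.

Call:
servo_tool --targets '[{"tx": -0.005,"ty": 0,"tz": -0.0036,"ax": 0,"ay": 0,"az": 0,"fingers": 1},{"tx": -0.005,"ty": 0,"tz": -0.0036,"ax": 0,"ay": 0,"az": 0,"fingers": 1},{"tx": 0.0094,"ty": 0.002,"tz": -0.0137,"ax": 0,"ay": 0,"az": 0,"fingers": 1},{"tx": 0.0094,"ty": 0.002,"tz": -0.0137,"ax": 0,"ay": 0,"az": 0,"fingers": 1},{"tx": 0,"ty": 0,"tz": 0,"ax": 0,"ay": 0,"az": 0,"fingers": 1},{"tx": 0,"ty": 0,"tz": 0,"ax": 0,"ay": 0,"az": 0,"fingers": 1},{"tx": 0,"ty": 0,"tz": 0,"ax": 0,"ay": 0,"az": 0,"fingers": 1},{"tx": 0,"ty": 0,"tz": 0,"ax": 0,"ay": 0,"az": 0,"fingers": 1}]'

```text
t: 12.9
tcp_pos: [520.4, -16.8, 149.1]
orientation: [0.141, 0.739, 0.602, 0.268]
force: [0.3, 0.8, -5.7]
grip_width: 0.578
finger_force: 65.9
```

```bash
python3 -c "
from h import *
st()"
```

```text
t 12.9 stud xyz [  0.4  -0.5 102.4] tilt x,y [ 0.005 -0.007] ang -23.6 F [-2.9  0.7 -4.9] j [-0.32 -0.32  2.03  0.37  0.91 -0.26] w 0.578
```

Call:
servo_tool --targets '[{"tx": 0.0025,"ty": 0.0023,"tz": -0.0062,"ax": 0,"ay": 0,"az": 0,"fingers": 1},{"tx": 0.0037,"ty": 0.0008,"tz": -0.0055,"ax": 0,"ay": 0,"az": 0,"fingers": 1},{"tx": 0.0037,"ty": 0.0008,"tz": -0.0055,"ax": 0,"ay": 0,"az": 0,"fingers": 1},{"tx": 0.0037,"ty": 0.0008,"tz": -0.0055,"ax": 0,"ay": 0,"az": 0,"fingers": 1},{"tx": 0,"ty": 0,"tz": 0,"ax": 0,"ay": 0,"az": 0,"fingers": 1},{"tx": 0,"ty": 0,"tz": 0,"ax": 0,"ay": 0,"az": 0,"fingers": 1},{"tx": 0,"ty": 0,"tz": 0,"ax": 0,"ay": 0,"az": 0,"fingers": 1}]'

```text
t: 13.6
tcp_pos: [524.4, -15.4, 142.2]
orientation: [0.141, 0.739, 0.602, 0.268]
force: [0.3, -0.3, -6.3]
grip_width: 0.576
finger_force: 65.9
```

```bash
python3 -c "
from h import *
st()"
```

```text
t 13.6 stud xyz [-0.2  0.  94.3] tilt x,y [ 0.004 -0.007] ang -23.6 F [-3.4 -0.3 -5.2] j [-0.31 -0.3   2.03  0.37  0.89 -0.26] w 0.576
```

Call:
servo_tool --targets '[{"tx": 0.0037,"ty": 0.0008,"tz": -0.0055,"ax": 0,"ay": 0,"az": 0,"fingers": 1},{"tx": 0.0037,"ty": 0.0008,"tz": -0.0055,"ax": 0,"ay": 0,"az": 0,"fingers": 1},{"tx": 0.0037,"ty": 0.0008,"tz": -0.0055,"ax": 0,"ay": 0,"az": 0,"fingers": 1},{"tx": 0.0037,"ty": 0.0008,"tz": -0.0055,"ax": 0,"ay": 0,"az": 0,"fingers": 1},{"tx": 0,"ty": 0,"tz": 0,"ax": 0,"ay": 0,"az": 0,"fingers": 1},{"tx": 0,"ty": 0,"tz": 0,"ax": 0,"ay": 0,"az": 0,"fingers": 1}]'

```text
t: 14.2
tcp_pos: [528.7, -14.3, 135.2]
orientation: [0.141, 0.739, 0.602, 0.268]
force: [-0.2, 0.9, -7.5]
grip_width: 0.573
finger_force: 66.1
```

```bash
python3 -c "
from h import *
st()"
```

```text
t 14.2 stud xyz [-0.5  0.2 86.1] tilt x,y [ 0.004 -0.006] ang -23.6 F [-4.3  0.9 -6.1] j [-0.3  -0.28  2.03  0.37  0.87 -0.27] w 0.573
```

It appears to be about 7 mm onto the stud with no resistance. I'll keep feeding gently.

Call:
servo_tool --targets '[{"tx": 0.0037,"ty": 0.0008,"tz": -0.0055,"ax": 0,"ay": 0,"az": 0,"fingers": 1},{"tx": 0.0037,"ty": 0.0008,"tz": -0.0055,"ax": 0,"ay": 0,"az": 0,"fingers": 1},{"tx": 0.0037,"ty": 0.0008,"tz": -0.0055,"ax": 0,"ay": 0,"az": 0,"fingers": 1},{"tx": 0.0037,"ty": 0.0008,"tz": -0.0055,"ax": 0,"ay": 0,"az": 0,"fingers": 1},{"tx": 0,"ty": 0,"tz": 0,"ax": 0,"ay": 0,"az": 0,"fingers": 1},{"tx": 0,"ty": 0,"tz": 0,"ax": 0,"ay": 0,"az": 0,"fingers": 1}]'

```text
t: 14.8
tcp_pos: [533.1, -13.4, 128.6]
orientation: [0.141, 0.739, 0.602, 0.268]
force: [0.1, -0.1, -7.4]
grip_width: 0.575
finger_force: 66.1
```

```bash
python3 -c "
from h import *
st()"
```

```text
t 14.8 stud xyz [-0.6  0.2 78.1] tilt x,y [ 0.004 -0.007] ang -23.6 F [-4.1 -0.1 -6.1] j [-0.3  -0.26  2.04  0.37  0.85 -0.27] w 0.575
```

Call:
servo_tool --targets '[{"tx": 0.0037,"ty": 0.0008,"tz": -0.0055,"ax": 0,"ay": 0,"az": 0,"fingers": 1},{"tx": 0.0037,"ty": 0.0008,"tz": -0.0055,"ax": 0,"ay": 0,"az": 0,"fingers": 1},{"tx": 0.0037,"ty": 0.0008,"tz": -0.0055,"ax": 0,"ay": 0,"az": 0,"fingers": 1},{"tx": 0.0037,"ty": 0.0008,"tz": -0.0055,"ax": 0,"ay": 0,"az": 0,"fingers": 1},{"tx": 0,"ty": 0,"tz": 0,"ax": 0,"ay": 0,"az": 0,"fingers": 1},{"tx": 0,"ty": 0,"tz": 0,"ax": 0,"ay": 0,"az": 0,"fingers": 1}]'

```text
t: 15.4
tcp_pos: [537.6, -12.4, 122.0]
orientation: [0.141, 0.739, 0.602, 0.268]
force: [-1.7, 0.9, -8.0]
grip_width: 0.575
finger_force: 66.0
```

```bash
python3 -c "
from h import *
st()"
```

```text
t 15.4 stud xyz [-0.6  0.1 70. ] tilt x,y [ 0.004 -0.007] ang -23.6 F [-5.7  1.2 -5.7] j [-0.29 -0.24  2.04  0.38  0.83 -0.27] w 0.575
```

Call:
servo_tool --targets '[{"tx": 0.0037,"ty": 0.0008,"tz": -0.0055,"ax": 0,"ay": 0,"az": 0,"fingers": 1},{"tx": 0.0037,"ty": 0.0008,"tz": -0.0055,"ax": 0,"ay": 0,"az": 0,"fingers": 1},{"tx": 0.0037,"ty": 0.0008,"tz": -0.0055,"ax": 0,"ay": 0,"az": 0,"fingers": 1},{"tx": 0,"ty": 0,"tz": 0,"ax": 0,"ay": 0,"az": 0,"fingers": 1},{"tx": 0,"ty": 0,"tz": 0,"ax": 0,"ay": 0,"az": 0,"fingers": 1}]'

```text
t: 15.9
tcp_pos: [540.4, -11.9, 118.4]
orientation: [0.141, 0.739, 0.602, 0.267]
force: [-14.6, -2.1, 4.2]
grip_width: 0.573
finger_force: 67.5
```

```bash
python3 -c "
from h import *
st()"
```

```text
t 15.9 stud xyz [-0.3  0.1 65.4] tilt x,y [ 0.003 -0.007] ang -23.5 F [-9.6  1.  11.8] j [-0.29 -0.23  2.03  0.38  0.82 -0.27] w 0.573
```

It bottomed at 65.4 mm, the height expected for home. I'll press slightly more to confirm.

Call:
servo_tool --targets '[{"tx": 0.0037,"ty": 0.0008,"tz": -0.0055,"ax": 0,"ay": 0,"az": 0,"fingers": 1},{"tx": 0.0018,"ty": 0.0004,"tz": -0.0027,"ax": 0,"ay": 0,"az": 0,"fingers": 1},{"tx": 0,"ty": 0,"tz": 0,"ax": 0,"ay": 0,"az": 0,"fingers": 1},{"tx": 0,"ty": 0,"tz": 0,"ax": 0,"ay": 0,"az": 0,"fingers": 1},{"tx": 0,"ty": 0,"tz": 0,"ax": 0,"ay": 0,"az": 0,"fingers": 1}]'

```text
t: 16.4
tcp_pos: [540.9, -11.8, 118.3]
orientation: [0.141, 0.738, 0.603, 0.267]
force: [-39.7, -5.6, 25.1]
grip_width: 0.577
finger_force: 70.6
```

```bash
python3 -c "
from h import *
st();s=monitor.read_state();print(s['torque'],np.dot(s['torque'],zs))"
```

```text
t 16.4 stud xyz [ 0.   0.1 65.1] tilt x,y [ 0.002 -0.007] ang -23.4 F [-18.4   2.7  43.5] j [-0.29 -0.23  2.03  0.38  0.82 -0.27] w 0.577
[-0.14881356  4.50829667  0.37244355] -0.14879743568170126
```

It is firm at 65.1 mm, so it is home. I'll ease the press and twist clockwise.

Call:
servo_tool --targets '[{"tx": -0.0055,"ty": -0.0012,"tz": 0.0065,"ax": 0,"ay": 0,"az": 0,"fingers": 1},{"tx": 0,"ty": 0,"tz": 0,"ax": 0.025,"ay": 0.0053,"az": -0.0364,"fingers": 1},{"tx": 0,"ty": 0,"tz": 0,"ax": 0.025,"ay": 0.0053,"az": -0.0364,"fingers": 1},{"tx": 0,"ty": 0,"tz": 0,"ax": 0.025,"ay": 0.0053,"az": -0.0364,"fingers": 1},{"tx": 0,"ty": 0,"tz": 0,"ax": 0.025,"ay": 0.0053,"az": -0.0364,"fingers": 1},{"tx": 0,"ty": 0,"tz": 0,"ax": 0.025,"ay": 0.0053,"az": -0.0364,"fingers": 1},{"tx": 0,"ty": 0,"tz": 0,"ax": 0,"ay": 0,"az": 0,"fingers": 1},{"tx": 0,"ty": 0,"tz": 0,"ax": 0,"ay": 0,"az": 0,"fingers": 1},{"tx": 0,"ty": 0,"tz": 0,"ax": 0,"ay": 0,"az": 0,"fingers": 1}]'

```text
t: 17.3
tcp_pos: [540.3, -11.8, 118.3]
orientation: [0.093, 0.833, 0.465, 0.287]
force: [-17.5, -1.7, 7.7]
grip_width: 0.579
finger_force: 67.9
```

```bash
python3 -c "
from h import *
st();s=monitor.read_state();print(s['torque'],np.dot(s['torque'],zs))"
```

```text
t 17.3 stud xyz [-0.5  0.2 65.4] tilt x,y [ 0.001 -0.007] ang -43.5 F [-9.9  2.  16.3] j [-0.29 -0.23  2.03  0.37  0.82  0.08] w 0.579
[-0.13614188  2.4936772   0.40307379] 0.10932632472670084
```

Call:
servo_tool --targets '[{"tx": 0,"ty": 0,"tz": 0,"ax": 0.025,"ay": 0.0053,"az": -0.0364,"fingers": 1},{"tx": 0,"ty": 0,"tz": 0,"ax": 0.025,"ay": 0.0053,"az": -0.0364,"fingers": 1},{"tx": 0,"ty": 0,"tz": 0,"ax": 0,"ay": 0,"az": 0,"fingers": 1},{"tx": 0,"ty": 0,"tz": 0,"ax": 0,"ay": 0,"az": 0,"fingers": 1},{"tx": 0,"ty": 0,"tz": 0,"ax": 0,"ay": 0,"az": 0,"fingers": 1}]'

```text
t: 17.8
tcp_pos: [540.3, -11.6, 118.3]
orientation: [0.072, 0.863, 0.407, 0.292]
force: [-16.9, -2.0, 6.0]
grip_width: 0.572
finger_force: 67.9
```

```bash
python3 -c "
from h import *
st();s=monitor.read_state();print(s['torque'],np.dot(s['torque'],zs))"
```

```text
t 17.8 stud xyz [-0.4  0.4 65.4] tilt x,y [-0.    -0.007] ang -51.4 F [-10.5   1.6  14.6] j [-0.29 -0.23  2.03  0.37  0.82  0.22] w 0.572
[-0.1704145   2.39457796  0.90320981] 0.5500732936627161
```

Call:
servo_tool --targets '[{"tx": 0,"ty": 0,"tz": 0,"ax": 0.019,"ay": 0.004,"az": -0.0273,"fingers": 1},{"tx": 0,"ty": 0,"tz": 0,"ax": 0.019,"ay": 0.004,"az": -0.0273,"fingers": 1},{"tx": 0,"ty": 0,"tz": 0,"ax": 0,"ay": 0,"az": 0,"fingers": 1},{"tx": 0,"ty": 0,"tz": 0,"ax": 0,"ay": 0,"az": 0,"fingers": 1},{"tx": 0,"ty": 0,"tz": 0,"ax": 0,"ay": 0,"az": 0,"fingers": 1}]'

```text
t: 18.3
tcp_pos: [540.6, -11.5, 118.5]
orientation: [0.057, 0.882, 0.363, 0.295]
force: [-14.5, -0.3, 4.8]
grip_width: 0.577
finger_force: 67.7
```

```bash
python3 -c "
from h import *
st();s=monitor.read_state();print(s['torque'],np.dot(s['torque'],zs))"
```

```text
t 18.3 stud xyz [-0.1  0.4 65.3] tilt x,y [-0.    -0.007] ang -57.2 F [-9.   2.7 12.1] j [-0.28 -0.23  2.03  0.37  0.82  0.32] w 0.577
[-0.59072618  1.98949968  1.89441183] 1.646136146754051
```

Torque climbed to 1.65 N·m, well past the 0.35 N·m drag, so the stud is on its locked stop. I'll relax slightly, let go and retreat along the stud axis.

Call:
servo_tool --targets '[{"tx": 0,"ty": 0,"tz": 0,"ax": -0.025,"ay": -0.0053,"az": 0.0364,"fingers": 1},{"tx": -0.001,"ty": 0,"tz": 0.0015,"ax": 0,"ay": 0,"az": 0,"fingers": 1},{"tx": 0,"ty": 0,"tz": 0,"ax": 0,"ay": 0,"az": 0,"fingers": 0},{"tx": 0,"ty": 0,"tz": 0,"ax": 0,"ay": 0,"az": 0,"fingers": 0},{"tx": 0,"ty": 0,"tz": 0,"ax": 0,"ay": 0,"az": 0,"fingers": 0},{"tx": 0,"ty": 0,"tz": 0,"ax": 0,"ay": 0,"az": 0,"fingers": 0},{"tx": -0.0374,"ty": -0.008,"tz": 0.0546,"ax": 0,"ay": 0,"az": 0,"fingers": 0},{"tx": -0.0561,"ty": -0.0119,"tz": 0.082,"ax": 0,"ay": 0,"az": 0,"fingers": 0},{"tx": -0.0561,"ty": -0.0119,"tz": 0.082,"ax": 0,"ay": 0,"az": 0,"fingers": 0},{"tx": -0.0561,"ty": -0.0119,"tz": 0.082,"ax": 0,"ay": 0,"az": 0,"fingers": 0},{"tx": -0.0561,"ty": -0.0119,"tz": 0.082,"ax": 0,"ay": 0,"az": 0,"fingers": 0},{"tx": 0,"ty": 0,"tz": 0,"ax": 0,"ay": 0,"az": 0,"fingers": 0}]'

```text
t: 19.5
tcp_pos: [463.4, -29.6, 238.2]
orientation: [0.071, 0.869, 0.389, 0.297]
force: [0.2, 0.2, 1.0]
grip_width: 1.005
finger_force: 0.0
```

```bash
python3 - <<'E'
from h import *
st();c=cap('wrist');t=cap('scene')
# socket mouth: dark blob near predicted place, in the wrist view
print('pred mouth',proj(c,[seat+100*zs,seat]).round(0).tolist())
g=c['pixels'].max(2);g[330:]=255
n,l,S,ce=cv2.connectedComponentsWithStats((g<60).astype(np.uint8))
for i in range(1,n):
    if S[i,4]>800: print('blob',S[i],ce[i].round(0))
o=t['pixels'].astype(int);m=((o[...,2]>120)&(o[...,2]-o[...,0]>80)&(o[...,1]>60)).astype(np.uint8)
p=proj(t,[seat+12*zs+25*(-xs*.7-ys*.7)])[0].astype(int);w=m[p[1]-25:p[1]+25,p[0]-40:p[0]+40];yy,xx=np.nonzero(w);print('ring px',len(xx),(xx.mean()+p[0]-40,yy.mean()+p[1]-25) if len(xx) else None,'pred centre',proj(t,[seat+12*zs]))
# light pixels inside the mouth: stud seen down the bore
u,v=proj(c,[seat+26*zs])[0].astype(int);k=c['pixels'].max(2)[v-40:v+40,u-40:u+40]
for th in (70,90,120):
    mm=(k>th).astype(np.uint8);n,l,S,ce=cv2.connectedComponentsWithStats(mm)
    for i in range(1,n):
        if 60<S[i,4]<3000:
            ys_,xs_=np.nonzero(l==i);r=cv2.minAreaRect(np.c_[xs_,ys_].astype(np.float32));print(th,S[i,4],np.round(r[0],1)+[u-40,v-40],np.round(r[1],1),round(r[2],1))
E
```

```text
t 19.5 stud xyz [  3.6  -1.2 208.8] tilt x,y [ 0.01  -0.013] ang -53.5 F [0.8 0.2 0.7] j [-0.42 -0.52  1.98  0.37  1.17  0.25] w 1.005
pred mouth [[308.0, 243.0], [308.0, 205.0]]
blob [ 546   98   94  190 3962] [606. 161.]
blob [ 268  177   80  103 5970] [308. 231.]
blob [ 360  234   66   75 3192] [393. 273.]
blob [ 432  286   65   44 1395] [460. 311.]
ring px 1185 (np.float64(365.2649789029536), np.float64(265.88607594936707)) pred centre [[366.26836606 252.69105689]]
70 1737 [307.5 206.5] [69. 79.] 90.0
70 220 [309.3 217. ] [11.5 22.9] 81.9
90 1681 [307.5 205.5] [67. 79.] 90.0
90 172 [308.5 217. ] [10.3 20.5] 81.9
120 1388 [307.5 204. ] [64. 79.] 90.0
120 115 [271.  221.5] [29.  6.] 90.0
```

The socket is seated coaxially, and the stud seen down the bore sits at -45.4°, which is locked. I'm handing in.

```bash
python3 -c "
from station import workorder
print(workorder.close_job())"
```

```text
the job is handed in; nothing more can be done
None
```

The black socket is pressed home on the stud and twisted clockwise to the locked stop (stud measured at about 45°), the gripper has let go and backed clear, and the job was handed in at about 20 s; no verdict was returned.

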